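# Draw out the sample carriage and load its cassette

## Robot

A 6-joint arm with a two-finger parallel gripper is mounted at the origin on a cart in front of the work surface, level with it; the furniture and walls round the work are solid. World frame = base frame: x ahead of the robot, y to its left, z up, the work surface at z = 0. Lengths are in m, angles in rad, forces in N, time in s.
With the tool pointing down it reaches from about 0.35 to 0.8 m from the base axis. Payload 7.3 kg.
Tool frame: the origin (TCP) lies between the finger pads; the fingertips stand 25 mm ahead of it and the grasp point (between the pads) lies 6 mm ahead of it (r.tip_extent is the distance from the TCP to the fingertips, in m); z points along the fingers, y is the line along which they close (so a half turn about z gives the same grasp; the last joint's range is limited). The gripper opens to 85 mm and grips with 20 to 120 N. Pads are 22 mm wide; open, the fingers measure 114 mm over their backs; the gripper's body (76 mm by 85 mm) begins 54 mm behind the grasp point. The pads swing forward as they close: fully open they stand 13 mm farther back than shut.
Start: joints at [-1.491, 0.342, 1.524, -0, 1.275, -0.146], TCP at [0.118, -0.512, 0.256] pointing down, gripper open.
Joint ranges: [-2.53, 2.53], [-0.77, 2.02], [0.04, 2.7], [-1, 4.14], [0.28, 2.66], [-3.11, 3.11]. Speed limits (rad/s): [2.57, 2.57, 3.14, 3.14, 3.14, 3.14].

## Interface

Orientations are given as a unit quaternion [x, y, z, w].
In Python, from workcell import r, command_gripper, optics gives the robot as it stands. The module is installed in compiled form; this text tells all that it offers. Calls block until the motion is done:
- r.reach(position, orientation): joint-space move of the TCP to a pose.
- r.move_straight(position, orientation=None, speed=0.15, max_force=None): straight line of the TCP; orientation=None keeps the orientation; speed is the mean speed in m/s. With max_force (N) it stops when the force on the tool has changed by that much, and returns True; else False.
- r.movej(angles): joint-space move.
- command_gripper(opening, force=None): finger opening in m; force is the grip in N (None keeps the last); returns when the fingers have stopped.
- r.hold(seconds).
- r.solve_ik(position, orientation): joint angles nearest the present ones, or None.
- r.read_state(): the state.
- optics.get_image(name): name is "scene" or "top" or "wrist"; returns (picture, depth): 400x640x3 uint8, red, green, blue; 400x640 float32, m along the optical axis (not along the pixel's ray), 0 where there is no reading.
- optics.camera_model(name): a dict with "K" (3x3 intrinsics, pixels), "R" (3x3) and "t" (3): a world point X has camera coordinates R X + t; the wrist camera has in their place "tool_from_camera" (4x4, takes a point from camera to tool coordinates, whose origin is the TCP and whose axes are the flange's). Camera axes: x right, y down, z forward; pixel columns grow to the right and rows downward; lengths in m; the calibration is good to about 2 mm. A picture is of the moment at which its call begins: read the wrist's pose just before it. camera_model takes no time and is no camera call.
A pose or a line that the arm cannot do raises r.PlanningError and nothing moves.
- r.finish_job(): hands the job in; it is judged then, once.
The state is a dict: "time_s": time; "joint_positions": joint angles; "dq": joint speeds; "tau": joint torques, N m; "eef_pos": TCP position; "eef_rot": TCP orientation; "contact_force": force on the tool from outside, world axes, zero at the start; "torque": the same for the moment, N m; "grip_width": finger opening in m; "grip_force": force on a finger pad.
Only numpy, scipy, OpenCV 4.12 (cv2) and the standard library are available. Lean on these libraries where they do the work, as an engineer would, in place of code of your own. Each camera call takes 0.05 s, during which the arm holds its last target. There are 200 camera calls.

## Task

Squeeze the sprung button on the carriage and slide the carriage along its tube out of the hood until the button pops into the next hole. Then slide the narrower flat cassette, lying flat with its rounded nose first, fully home into the carriage's pocket and let go. Leave the wider cassette and the other things on the bench where they are.

Things in the scene. Friction and masses are not known exactly. Their poses are not given: they have to be found in the camera images.
- transfer_stand: Fixed: level 26 mm square aluminium tube along its y, axis 33 mm above the bench, over a base plate (x -36 to 36, y -63 to 252 mm, 6 mm thick), end posts at y = -56 and 245. Origin on the bench under the tube axis, at the parked pocket; z up, +x away from the robot, +y to its left (yaw -0.15 to 0.3). Dark holes in the tube's -x face at y = 80 (parked), 175 (next) and 205 mm (too far).
- hood_end (a point): Top middle of the open (+y) end of the fixed grey sheet-metal hood that covers the parked pocket; 89 mm above the bench, axes as the stand's. The hood reaches 56 mm to either side in x, 107 mm to -y, and stands on the base; closed in front, behind, above and at its -y end.
- next_hole (a point): Centre of the wanted hole (16 mm diameter) in the tube's -x face, 33 mm above the bench, axes as the stand's. The button's axis is in line with it (same y) when the carriage is there.
- carriage (a joint): Travel of the carriage along the stand's +y in m: about 0 in the parked hole, 0.095 in the next hole (wanted), 0.125 in the hole after it; stop at 0.129. About 2 mm of play either way in a hole. Slides with 1.5 N friction while the button is held in; locked while the button is out in a hole.
- button (a joint): Inward travel of the sprung button in m (along +x): 0 = popped out in a hole, locked; about 0.009 = behind the tube wall between holes; 0.011 = fully in. Spring 4 N out, 9.5 N fully in. The carriage slides with it in 0.009 or more; let go, it springs out by itself within about 4 mm of a hole.
- carriage_grip (a point): On the tube axis in the grip end of the carriage, 33 mm above the bench; axes as the stand's. Sleeve 38 mm wide (x) and high, 45 mm to -y, 23 mm to +y. Black button, 22 mm diameter, axis along x through here: face 32 mm to -x when out, 21 mm fully in. Ribbed flat back face 19 mm to +x. Pinched between fingers from above, button to back face, the button goes in and the carriage is held.
- pocket_mouth (a point): Centre of the mouth of the flat pocket on top of the carriage, 62.5 mm above the bench, 80 mm to -y of carriage_grip and 37.5 mm to -x; axes as the stand's. Open to -x, 59 mm wide (y), 15 mm high (55 to 70 mm above the bench), 75 mm deep along +x; roof top at 73 mm; flared lips reach 11 mm out in front. Under the hood while parked.
- pocket_home (a point): Centre of the pocket's closed end, 75 mm beyond pocket_mouth along +x; axes as the stand's. The cassette's nose is here when it is home.
- cassette: The narrower loose flat white slab, 145 mm long (x), 56 wide (y), 12 thick, about 0.11 kg. Origin at the centre of its underside. +x end: nose with 12 mm rounded corners, a grey panel near it; -x end: tail with five grey ribs across. Starts lying flat, either to the left in front of the stand or to the right. Home, about 70 mm of the tail sticks out of the pocket.
- cassette_nose (a point): Middle of the cassette's nose end: 72.5 mm from its origin along +x, 6 mm above its underside.
- wide_cassette: The wider loose slab, 145 x 74 x 12 mm, otherwise alike; too wide for the pocket, stays where it is. Origin at the centre of its underside, axes like cassette.
- jar_black_b: Bystander: glass jar with black lid, 60 mm diameter, 101 mm high, origin at its underside.
- bottle_bench: Bystander: clear bottle with blue cap, 70 mm diameter, 164 mm high, origin at its underside.
- jar_dark: Bystander: jar with grey lid, 68 mm diameter, 89 mm high, origin at its underside.
- petri_a: Bystander: flat clear dish, 60 mm diameter, 14 mm high, origin at its underside.
- beaker_a: Bystander: small clear beaker, 51 x 54 mm, 68 mm high, origin at its underside.
- jar_foil_gold: Bystander: foil-wrapped jar with pale lid, 68 mm diameter, 96 mm high, origin at its underside.
- marker_a: Bystander: white marker pen with black cap lying along its y (its y points to the front or back of the bench), 144 mm long, 18 mm thick, origin at its underside.

How it is judged:
By the outcome, as a careful person would: the job done as asked, in the order asked, and still so for the second after the job is handed in, with the robot touching nothing.
It also fails if it takes over 58 s, if anything falls off the work surface, if the arm or the gripper's body presses on something with over 40 N, if the wrist force passes 120 N, or if a joint passes its speed limit or range.

## Working session

There is one attempt and no reset: what is moved stays moved. The work goes in short steps, each a Python script; the robot and the scene stay as the last script left them, time stands still between calls to the robot, and variables do not carry over. Pictures are saved under pics/ and viewed, at most 11 in all, crops included, and the job is handed in when it is done.

```bash
mkdir -p pics; python3 - <<'E'
from workcell import r, optics
import cv2,numpy as np
s=r.read_state();print(s['time_s'],s['eef_pos'],s['eef_rot'],s['grip_width'],r.tip_extent)
for n in('scene','top'):
    im,d=optics.get_image(n);cv2.imwrite(f'pics/{n}0.png',im[:,:,::-1]);np.savez(f'{n}0.npz',im=im,d=d)
    print(n,optics.camera_model(n))
print(optics.camera_model('wrist'))
E
```

```text
0.0 [ 0.11752039 -0.51128501  0.2556132 ] [ 9.93633498e-01  1.12658039e-01  2.45969738e-05 -7.98830000e-04] 0.08537013853236707 0.025
scene {'K': array([[373.95306771,   0.        , 315.10218502],
       [  0.        , 373.95306771, 202.02075083],
       [  0.        ,   0.        ,   1.        ]]), 'R': array([[-0.81936076, -0.5732488 , -0.00580983],
       [-0.43869006,  0.63349181, -0.63736893],
       [ 0.36905146, -0.51968638, -0.77053688]]), 't': array([0.47796114, 0.28946141, 0.94428194])}
top {'K': array([[453.34393466,   0.        , 321.82921626],
       [  0.        , 453.34393466, 203.18043974],
       [  0.        ,   0.        ,   1.        ]]), 'R': array([[-0.25318352, -0.96740129,  0.00573102],
       [-0.93485857,  0.24313403, -0.25869925],
       [ 0.24887258, -0.07085608, -0.96594092]]), 't': array([0.19199167, 0.55152287, 1.14487803])}
{'K': array([[347.57037246,   0.        , 316.49979803],
       [  0.        , 347.57037246, 201.30847529],
       [  0.        ,   0.        ,   1.        ]]), 'tool_from_camera': array([[ 4.43156270e-04, -9.62495125e-01, -2.71298616e-01,
         6.88018758e-02],
       [ 9.99999190e-01,  1.02946163e-04,  1.26823622e-03,
        -1.02951617e-04],
       [-1.19274203e-03, -2.71298958e-01,  9.62494391e-01,
        -1.17797551e-01],
       [ 0.00000000e+00,  0.00000000e+00,  0.00000000e+00,
         1.00000000e+00]])}
```

View pics/scene0.png

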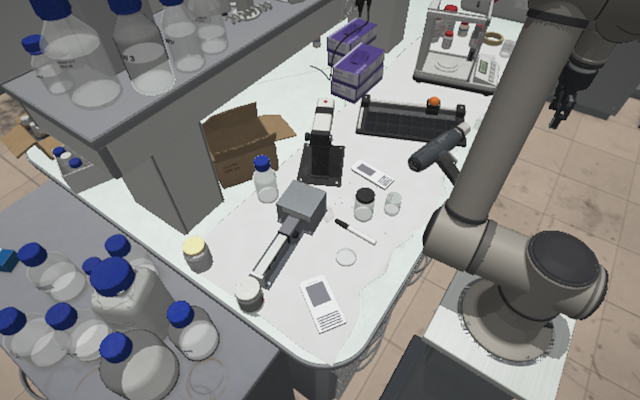

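View pics/top0.png

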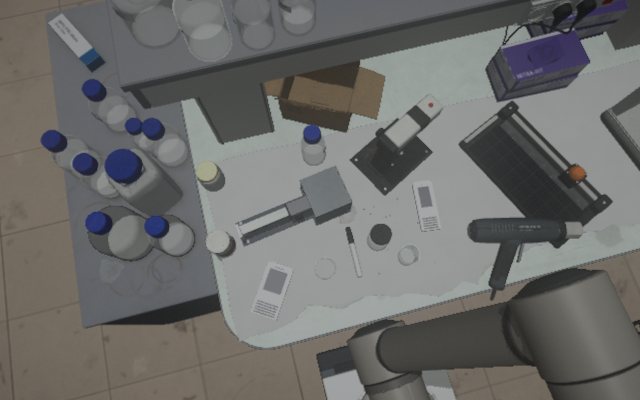

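The pictures show the hood around top (327,195), with the tube running left to (240,230) and the carriage sleeve at about (298,207). There are two slabs, one at top (271,290) and one at (427,205), which I'll measure to tell apart. The jar with the black lid is at (380,236) and the marker at (354,252).

```bash
cat > h.py <<'E'
import numpy as np,cv2
from workcell import r,optics,command_gripper
def ray(n,uv,z,cm=None):
    c=cm or optics.camera_model(n);R=c['R'];t=c['t']
    uv=np.atleast_2d(np.float64(uv));d=np.c_[uv,np.ones(len(uv))]@np.linalg.inv(c['K']).T@R
    C=-R.T@t;return C+d*((z-C[2])/d[:,2])[:,None]
def cloud(n,d):
    c=optics.camera_model(n);v,u=np.mgrid[:400,:640];p=np.stack([u,v,np.ones_like(u)],-1)@np.linalg.inv(c['K']).T*d[...,None]
    return (p-c['t'])@c['R']
E
python3 - <<'E'
from h import *
f=np.load('top0.npz');im,d=f['im'],f['d'];P=cloud('top',d)
g=cv2.cvtColor(im,cv2.COLOR_RGB2HSV)
# slabs by depth height
for nm,(u0,u1,v0,v1) in dict(L=(235,310,250,330),R=(405,450,170,240)).items():
    sub=P[v0:v1,u0:u1];z=sub[...,2]
    m=((z>0.006)&(z<0.02)).astype(np.uint8);n,lab,st,_=cv2.connectedComponentsWithStats(m)
    k=1+np.argmax(st[1:,4]);q=sub[lab==k]
    print(nm,cv2.minAreaRect(np.float32(q[:,:2]*1000)),np.median(q[:,2]),len(q), 'bench z',np.median(z[m==0]))
    w=np.float32(np.argwhere(lab==k)[:,::-1]+[u0,v0]);b=cv2.boxPoints(cv2.minAreaRect(w));print(b.round(1).tolist(),(ray('top',b,.012)*1000).round().tolist())
# hood top
m=((abs(P[...,2]-.089)<.006)).astype(np.uint8);m[:, :290]=0;m[:,360:]=0;m[:160]=0;m[230:]=0
q=P[m>0];print('hood',cv2.minAreaRect(np.float32(q[:,:2]*1000)),np.median(q[:,2]),len(q))
big=cv2.resize(im[160:310,220:460],None,fx=3.3,fy=3.3,interpolation=cv2.INTER_CUBIC);cv2.imwrite('pics/c1.png',big[:,:,::-1])
E
```

```text
L ((398.595458984375, 233.57388305664062), (80.32595825195312, 145.79263305664062), 58.28158187866211) 0.012698518633630104 1507 bench z 0.0013263964459961724
[[248.6999969482422, 311.79998779296875], [266.6000061035156, 259.3999938964844], [294.5, 268.8999938964844], [276.70001220703125, 321.29998779296875]] [[358.0, 305.0, 12.0], [482.0, 228.0, 12.0], [438.0, 161.0, 12.0], [316.0, 239.0, 12.0]]
R ((520.0782470703125, -242.2529296875), (63.62247085571289, 151.6378936767578), 81.63880920410156) 0.012925389280049972 1006 bench z 0.0018610387369772721
[[410.70001220703125, 181.10000610351562], [432.3999938964844, 177.3000030517578], [441.29998779296875, 228.5], [419.6000061035156, 232.1999969482422]] [[597.0, -221.0, 12.0], [592.0, -284.0, 12.0], [443.0, -261.0, 12.0], [448.0, -199.0, 12.0]]
hood ((609.2872924804688, 29.79233169555664), (113.73291778564453, 107.61129760742188), 8.566205024719238) 0.08949630082878782 1605
```

View pics/c1.png

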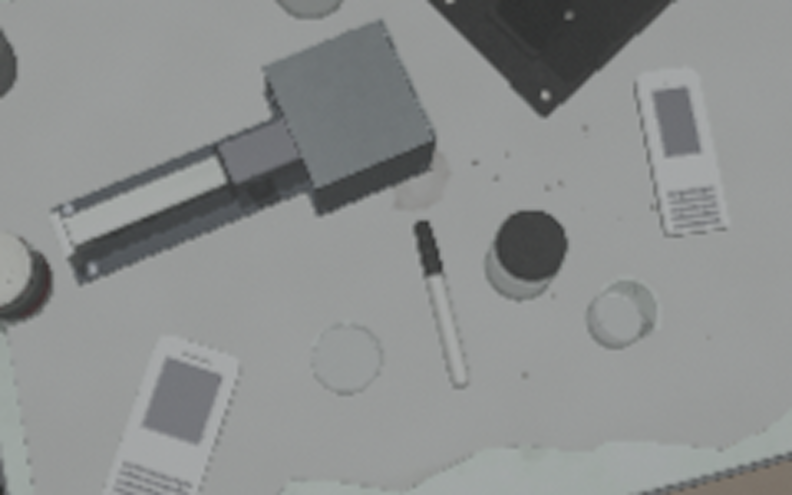

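The right slab measures about 57 mm wide, so it is the narrow cassette. It sits at about (520,-242) with its nose away from the robot. The stand yaw is about 8.6°. Next I'll check for obstacles and look at the carriage with the wrist camera.

```bash
cat >> h.py <<'E'
def q(phi): return [np.cos(phi/2),np.sin(phi/2),0,0]
def wcm(s):
    from scipy.spatial.transform import Rotation as Ro
    c=optics.camera_model('wrist');T=np.eye(4);T[:3,:3]=Ro.from_quat(s['eef_rot']).as_matrix();T[:3,3]=s['eef_pos'];M=np.linalg.inv(T@c['tool_from_camera']);
    return dict(K=c['K'],R=M[:3,:3],t=M[:3,3])
def shot(name):
    s=r.read_state();im,d=optics.get_image('wrist');np.savez(name+'.npz',im=im,d=d,**wcm(s));cv2.imwrite(f'pics/{name}.png',im[:,:,::-1]);return im,d,wcm(s)
E
python3 - <<'E'
from h import *
P=cloud('top',np.load('top0.npz')['d']);
for x in np.arange(.25,.8,.1):
    print(round(x,2),[round(float(np.percentile(P[...,2][(abs(P[...,0]-x)<.05)&(abs(P[...,1]-y)<.05)&(P[...,2]<.6)],99)),2) if ((abs(P[...,0]-x)<.05)&(abs(P[...,1]-y)<.05)).sum()>5 else None for y in np.arange(-.6,.4,.1)])
yaw=np.radians(8.57)
for a in(1,-1):
    print(a,r.solve_ik([.597,.109,.24],q(yaw+a*np.pi/2)))
print(r.solve_ik([.48,-.235,.2],q(-.147)),r.solve_ik([.518,.112,.1],q(yaw)))
E
```

```text
0.25 [0.01, 0.01, 0.05, 0.05, 0.01, 0.6, 0.53, 0.28, 0.01, 0.01]
0.35 [0.07, 0.08, 0.08, 0.06, 0.07, 0.07, 0.02, 0.02, 0.02, 0.02]
0.45 [0.08, 0.06, 0.07, 0.07, 0.06, 0.11, 0.07, 0.02, 0.02, 0.01]
0.55 [0.07, 0.03, 0.02, 0.02, 0.02, 0.01, 0.09, 0.09, 0.05, 0.09]
0.65 [0.05, 0.03, 0.03, 0.18, 0.19, 0.19, 0.09, 0.09, 0.01, 0.01]
0.75 [0.42, 0.43, 0.46, 0.46, 0.46, 0.46, 0.46, 0.46, 0.46, 0.45]
1 [ 5.43634090e-02  5.05446114e-01  1.31068149e+00 -4.44089210e-16
  1.32546505e+00 -9.52113078e-02]
-1 [ 5.43634090e-02  5.05446114e-01  1.31068149e+00 -4.44089210e-16
  1.32546505e+00  3.04638135e+00]
[-5.98724681e-01  4.10637855e-01  1.58404910e+00 -4.44089210e-16
  1.14690570e+00  1.11907165e+00] [ 6.82751506e-02  5.28328816e-01  1.71025902e+00 -4.44089210e-16
  9.03004813e-01  1.48949676e+00]
```

```bash
python3 - <<'E'
from h import *
yaw=np.radians(8.57)
r.reach([.597,.109,.24],q(yaw+np.pi/2))
im,d,c=shot('w1');print(r.read_state()['time_s'],r.read_state()['eef_pos'])
P=cloud('top',np.load('top0.npz')['d'])
E
```

```text
2.9167 [0.59713907 0.10808109 0.24002139]
```

View pics/w1.png

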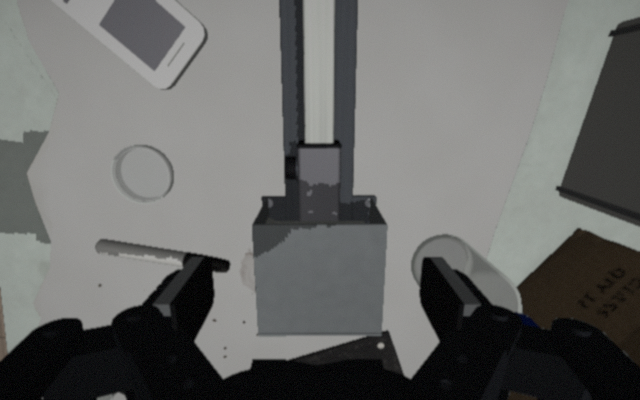

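The sleeve spans cols 300-340 with its +y end at row ~144. The button is at (291,167) and the hood's top edge is at row ~222, cols 254-387.

```bash
python3 - <<'E'
from h import *
f=np.load('w1.npz');im,d=f['im'],f['d'];c={k:f[k] for k in 'KRt'}
g=cv2.cvtColor(im,cv2.COLOR_RGB2GRAY)
print('row141-150 @320',g[138:152,320],'row180',g[180,294:348]); print('row100',g[100,276:362]);print('col291',g[150:186,290]);print('hoodcol300',g[214:230,300]);print('row260',g[260,248:262],g[260,378:394]);print('row320',g[320,252:264],g[320,376:392])
yaw=np.radians(8.57)
P=cloud('top',np.load('top0.npz')['d'])
w=(lambda uv,z:(ray('w',uv,z,c)*1000).round(1).tolist())
print('sleeve end L,R',w([[300,144],[340,144]],.052))
print('hood end',w([[254,222],[387,222]],.089),'hood back',w([[258,334],[384,334]],.089))
print('button',w([[291,158],[291,178]],.04))
E
```

```text
row141-150 @320 [158 157 158 155 137  93  44  23  27  43  72  97 103 104] row180 [ 37  37  30  32  39  53  62  68  78  83  91  89  93 100 103 103 101 101
 100 102  99 102 100 101 102 101 102 102 101 101 102 101 101 101 101 103
 102 103 103 103 102 100 102  96  86  75  63  62  65  65  66  67  66  65]
row100 [151 151 150 151 151 136  94  65  64  65  66  65  64  65  66  65  68  67
  65  66  60  56  45  41  38  39  41  65 104 136 157 160 162 163 167 167
 164 164 167 166 165 166 164 162 161 162 162 162 162 163 161 164 165 164
 167 164 153 125  85  66  64  65  66  67  68  70  66  65  64  67  67  67
  67  70  66  66  66  64  66  97 137 151 151 151 150 152]
col291 [48 47 46 42 40 35 25 15  6 13 16 14 13 15 17 25 21 23 22 23 24 18 24 16
 13 18 14 12 19 29 35 37 40 41 40 39]
hoodcol300 [ 50  51  49  50  49  55  50  54  54  51  51  60  70  81  97 103]
row260 [140 140 142 142 142 132 113 106 103 103 102 102 103 101] [ 99 100  99  99 101  98 102 118 143 152 154 152 152 153 152 154]
row320 [151 151 150 153 140 115 102 101 100 100 100 101] [ 96  97  96  95  95  99 119 141 151 151 150 151 151 154 151 152]
sleeve end L,R [[578.0, 139.8, 52.0], [612.6, 145.0, 52.0]]
hood end [[550.4, 75.9, 89.0], [658.0, 92.0, 89.0]] hood back [[564.6, -30.0, 89.0], [677.0, -13.2, 89.0]]
button [[571.2, 124.5, 40.0], [573.6, 105.9, 40.0]]
```

```bash
python3 - <<'E'
from h import *
f=np.load('w1.npz');im,d=f['im'],f['d'];c={k:f[k] for k in 'KRt'}
g=cv2.cvtColor(im,cv2.COLOR_RGB2GRAY).astype(float)
L=[];R=[]
for v in range(20,132,4):
    e=np.diff(cv2.GaussianBlur(g[v:v+1],(5,1),0)[0]);L.append([296+np.argmax(e[296:312])+.5,v]);R.append([326+np.argmin(e[326:342])+.5,v])
out=[]
for S in (L,R):
    p=ray('w',S,.046,c)[:,:2]*1000;vx,vy,x0,y0=cv2.fitLine(np.float32(p),cv2.DIST_HUBER,0,.01,.01).ravel();print(np.degrees(np.arctan2(-vx/vy,1)),x0,y0);out.append((x0+(119.7-y0)*vx/vy))
print('tube x at y=119.7',out,np.mean(out),np.diff(out))
hd=[]
for v in range(232,330,6):
    e=np.diff(cv2.GaussianBlur(g[v:v+1],(5,1),0)[0]);hd.append([[248+np.argmin(e[248:264])+.5,v],[376+np.argmax(e[376:394])+.5,v]])
hd=np.array(hd)
for k in(0,1):
    p=ray('w',hd[:,k],.089,c)[:,:2]*1000;vx,vy,x0,y0=cv2.fitLine(np.float32(p),cv2.DIST_HUBER,0,.01,.01).ravel();print('hood',np.degrees(np.arctan(-vx/vy)),x0,y0)
E
```

```text
8.775001 573.74304 192.83733
9.280462 598.10516 199.9859
tube x at y=119.7 [np.float32(585.03265), np.float32(611.22437)] 598.12854 [26.191711]
hood 8.82771 558.48047 6.7677436
hood 8.72236 667.12976 34.46393
```

```bash
python3 - <<'E'
from h import *
yaw=np.radians(8.85);ux=np.array([np.cos(yaw),np.sin(yaw),0]);uy=np.array([-ux[1],ux[0],0]);Q=q(yaw+np.pi/2)
g=np.array([.5983,.1197,0]);p=g-.001*ux+.004*uy
def st(m):
    s=r.read_state();print(m,round(s['time_s'],2),s['eef_pos'].round(4),s['contact_force'].round(1),round(s['grip_width'],4),np.round(s['grip_force'],1))
r.reach(list(p+[0,0,.13]),Q)
print(r.move_straight(list(p+[0,0,.044]),speed=.12,max_force=8));st('down')
command_gripper(.036,force=30);st('closed')
shot('w2')
E
```

```text
False
down 4.3 [0.5975 0.1235 0.0451] [-0.7  0.5  0.3] 0.0854 0.0
closed 4.78 [0.5961 0.1235 0.0447] [-4.  -0.3  6.1] 0.0392 34.6
```

View pics/w2.png

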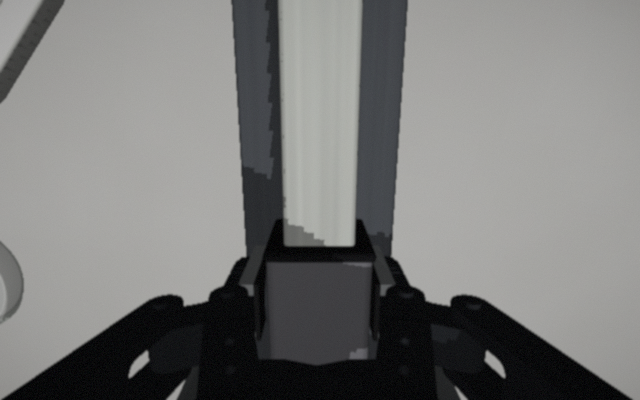

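The fingers hold both sides of the sleeve at 39 mm, so the button is fully in. Now I'll slide it.

```bash
python3 - <<'E'
from h import *
yaw=np.radians(8.85);ux=np.array([np.cos(yaw),np.sin(yaw),0]);uy=np.array([-ux[1],ux[0],0])
def st(m):
    s=r.read_state();print(m,round(s['time_s'],2),s['eef_pos'].round(4),s['contact_force'].round(1),round(s['grip_width'],4),np.round(s['grip_force'],1));return s['eef_pos']
p0=st('0');p0[2]=.044
print(r.move_straight(list(p0+.03*uy),speed=.06,max_force=30));st('30')
print(r.move_straight(list(p0+.0945*uy),speed=.06,max_force=30));p1=st('94.5');print((p1-p0)@uy,(p1-p0)@ux)
command_gripper(.062);st('open');r.hold(.2)
p1[2]=.14;r.move_straight(list(p1),speed=.15)
r.move_straight(list(p1+[0,0,.1]-.0*uy),speed=.2);st('up')
shot('w3')
E
```

```text
0 4.83 [0.5961 0.1235 0.0447] [-4.  -0.   5.2] 0.0391 34.6
False
30 5.48 [0.5913 0.1542 0.0447] [-1.4  0.5  6.8] 0.039 35.8
False
94.5 6.71 [0.5816 0.2178 0.0447] [-0.5  0.9  4.6] 0.0389 36.0
0.09539509882726224 0.00016337606275570598
open 7.06 [0.5815 0.2173 0.0439] [-1.3  0.1 -1.6] 0.0622 0.7
up 8.7 [0.5809 0.2177 0.2382] [ 0.5  0.5 -0.1] 0.062 0.0
```

View pics/w3.png

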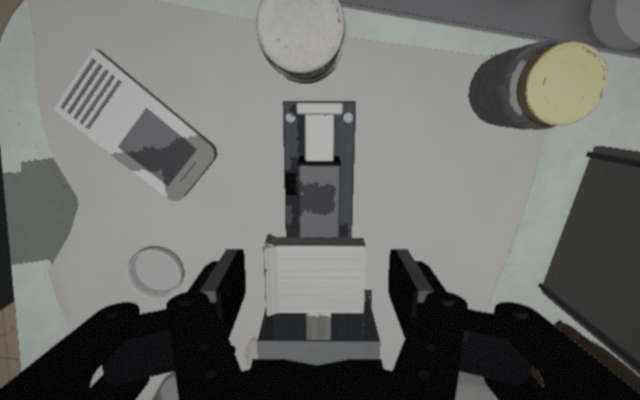

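The button at (291,184) sticks out about 14 px from the sleeve, so it has popped. The white pocket (cols 267-366, rows 240-312) is out of the hood. Next I'll measure the pocket and re-measure the cassette.

```bash
python3 - <<'E'
from h import *
f=np.load('w3.npz');im=f['im'];c={k:f[k] for k in 'KRt'}
g=cv2.cvtColor(im,cv2.COLOR_RGB2GRAY)
print('col@320',g[230:246,320],g[306:318,340],g[152:168,320]);print('row280',g[280,260:276],g[280,358:374])
print('row184',g[184,278:345])
yaw=np.radians(8.85);ux=np.array([np.cos(yaw),np.sin(yaw)]);uy=np.array([-ux[1],ux[0]])
def lc(uv,z):
    p=ray('w',uv,z,c)[:,:2]*1000-np.array([596.9,119.5])-95*uy
    return np.c_[p@ux,p@uy].round(1).tolist()
print('roof +y edge',lc([[280,240],[320,240],[360,239]],.073),'-y',lc([[280,312],[360,312]],.073))
print('roof x',lc([[268,280],[366,280]],.073),'sleeve end',lc([[300,159],[340,159]],.052),'button',lc([[286,173],[286,195]],.040))
print('hood end',lc([[258,340],[379,340]],.089))
im,d=optics.get_image('top');cv2.imwrite('pics/top1.png',im[:,:,::-1]);np.savez('top1.npz',im=im,d=d)
E
```

```text
col@320 [ 99 100  99  97 100  97  87  68  59  58  60  61  59  59  67 102] [158 159 156 157 160 157 138  94  51  37  40  40] [172 172 173 173 173 172 173 170 145  90  32  12  31  51  80  97]
row280 [154 152 154 155 147 139 149 154 152 152 154 157 158 156 154 155] [166 163 166 165 162 162 159 157 156 156 156 155 155 154 156 153]
row184 [153 154 154 154 154 138  92  39  10  12  14  10  15  18  16  14  15  20
  35  40  41  51  59  64  71  83  90  90  88  75  68  72  72  72  72  70
  67  61  62  65  76  94 101  95  98 100  97  88  78  74  72  79  86  90
  91  95 100 104 101  97  87  74  65  66  69  69  71]
roof +y edge [[-32.9, -42.1], [2.0, -42.1], [36.9, -41.1]] -y [[-35.0, -114.1], [39.5, -113.9]]
roof x [[-44.9, -81.0], [43.7, -80.8]] sleeve end [[-15.6, 25.8], [19.5, 25.8]] button [[-29.3, 10.9], [-29.8, -10.1]]
hood end [[-53.7, -132.3], [55.3, -132.1]]
```

```bash
cat >> h.py <<'E'
def st(m):
    s=r.read_state();print(m,round(s['time_s'],2),s['eef_pos'].round(4),s['contact_force'].round(1),round(s['grip_width'],4),np.round(s['grip_force'],1));return s['eef_pos']
E
python3 - <<'E'
from h import *
a=np.radians(-8.4)
r.reach([.478,-.236,.22],q(a));st('hover')
shot('w4')
E
```

```text
hover 10.5 [ 0.4785 -0.2353  0.22  ] [-0.  -0.2  0.4] 0.062 0.0
```

View pics/w4.png

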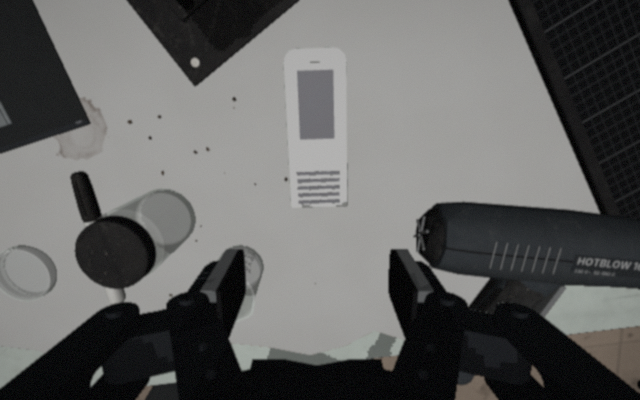

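The cassette covers cols 285-347, rows 47-207, with ribs at rows 172-203 and nose up. The heat gun muzzle is at (418,235) and the beaker at (245,265), so both clearances need checking.

```bash
python3 - <<'E'
from h import *
f=np.load('w4.npz');im,d=f['im'],f['d'];c={k:f[k] for k in 'KRt'}
g=cv2.cvtColor(im,cv2.COLOR_RGB2GRAY).astype(float)
v0=np.argmax
rows=np.arange(70,165,5);E=[]
for v in rows:
    e=np.diff(cv2.GaussianBlur(g[v:v+1],(5,1),0)[0]);E.append([[278+np.argmax(e[278:298])+.5,v],[336+np.argmin(e[336:356])+.5,v]])
E=np.array(E);F=[]
for k in(0,1):
    p=ray('w',E[:,k],.012,c)[:,:2]*1000;vx,vy,x0,y0=cv2.fitLine(np.float32(p),cv2.DIST_HUBER,0,.01,.01).ravel();F.append((vx,vy,x0,y0));print('ang',np.degrees(np.arctan(vy/vx)),x0,y0, 'y at x=500',y0+(500-x0)*vy/vx)
print('cols',g[40:54,315],g[200:214,315]); print(ray('w',[[315,47],[318,207],[291,207],[347,207]],.012,c).round(4).tolist())
print('row120',g[120,280:294],g[120,342:354])
P=((np.stack([*np.mgrid[:400,:640][::-1],np.ones((400,640))],-1)@np.linalg.inv(c['K']).T*d[...,None])-c['t'])@c['R']
for (u,v) in [(425,235),(440,210),(440,265),(420,220),(480,290),(255,265),(243,250),(262,275)]: print((u,v),P[v,u].round(3))
E
```

```text
ang -6.4434175 543.00366 -216.90872 y at x=500 -212.0521
ang -6.9385204 524.2783 -270.03143 y at x=500 -267.07687
cols [153. 155. 155. 155. 154. 154. 156. 159. 166. 172. 173. 173. 174. 172.] [122. 107. 115. 140. 169. 177. 171. 162. 161. 159. 157. 159. 161. 159.]
[[0.5933, -0.251, 0.012], [0.4498, -0.2329, 0.012], [0.4536, -0.2068, 0.012], [0.4458, -0.261, 0.012]]
row120 [159. 159. 159. 159. 158. 158. 163. 171. 176. 177. 177. 176. 177. 176.] [175. 177. 179. 177. 169. 162. 158. 159. 158. 159. 158. 156.]
(425, 235) [ 0.421 -0.325  0.047]
(440, 210) [ 0.44  -0.341  0.041]
(440, 265) [ 0.396 -0.333  0.059]
(420, 220) [ 0.427 -0.327  0.026]
(480, 290) [ 0.329 -0.393  0.002]
(255, 265) [ 0.406 -0.165  0.031]
(243, 250) [ 0.492 -0.206  0.203]
(262, 275) [ 0.38  -0.162  0.001]
```

```bash
python3 - <<'E'
from h import *
a=np.radians(-6.8);Q=q(a);p=np.array([.4793,-.2364,0])
command_gripper(.072)
r.move_straight(list(p+[0,0,.06]),Q,speed=.2);st('above')
print(r.move_straight(list(p+[0,0,.012]),speed=.04,max_force=4));t=st('touch')
t[2]+=.001;t[:2]=p[:2];r.move_straight(list(t),speed=.03)
command_gripper(.05,force=50);st('closed')
t[2]=.16;r.move_straight(list(t),speed=.15);st('up')
shot('w5')
E
```

```text
above 11.77 [ 0.4799 -0.2368  0.0609] [-0.8  0.9  0.4] 0.0717 0.0
True
touch 12.76 [ 0.4791 -0.2362  0.0167] [-1.9  1.3  6.6] 0.0721 3.5
closed 13.3 [ 0.4812 -0.2377  0.0211] [-3.7  2.  28.8] 0.055 60.3
up 14.4 [ 0.4787 -0.2361  0.1589] [ 0.2 -0.9 -1.7] 0.0545 52.9
```

View pics/w5.png

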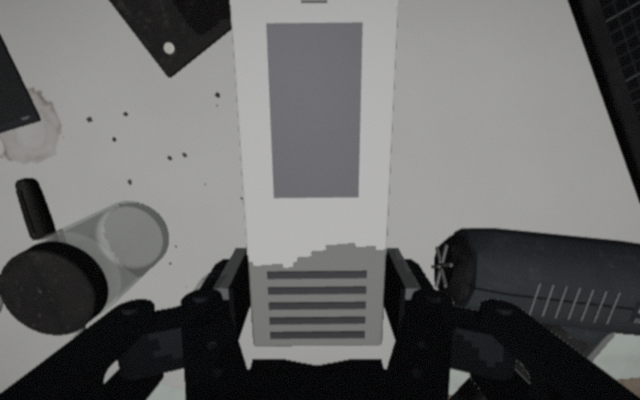

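The cassette is held by its tail, with the ribs at rows 270-338. Next I'll check its in-hand height, pitch and axis from depth.

```bash
cat >> h.py <<'E'
def wcloud(f):
    c={k:f[k] for k in 'KRt'};d=f['d']
    return ((np.stack([*np.mgrid[:400,:640][::-1],np.ones((400,640))],-1)@np.linalg.inv(c['K']).T*d[...,None])-c['t'])@c['R'],c
E
python3 - <<'E'
from h import *
f=np.load('w5.npz');P,c=wcloud(f)
for v in range(10,345,40):
    q_=P[v:v+4,275:360].reshape(-1,3);print(v,np.median(q_,0).round(4))
g=cv2.cvtColor(f['im'],cv2.COLOR_RGB2GRAY).astype(float)
e=np.s_
L=[];R=[]
for v in range(20,230,10):
    s=np.diff(cv2.GaussianBlur(g[v:v+1],(5,1),0)[0]);L.append([225+np.argmax(s[225:258])+.5,v]);R.append([380+np.argmin(s[380:402])+.5,v])
z=.1589-.0211+.012
for S in(L,R):
    p=ray('w',S,z,c)[:,:2]*1000;vx,vy,x0,y0=cv2.fitLine(np.float32(p),cv2.DIST_HUBER,0,.01,.01).ravel();print('ang',np.degrees(np.arctan(vy/vx)),'y@520',y0+(520-x0)*vy/vx)
print('tail',ray('w',[[318,346]],z,c).round(4), 'tcp-line y@520',(-.2361+np.tan(np.radians(-6.8))*(.520-.4787))*1000)
E
```

```text
10 [ 0.5759 -0.2478  0.149 ]
50 [ 0.5637 -0.2464  0.1494]
90 [ 0.5509 -0.2449  0.1495]
130 [ 0.5374 -0.2436  0.1497]
170 [ 0.5229 -0.2416  0.1497]
210 [ 0.5075 -0.2397  0.1496]
250 [ 0.491  -0.2378  0.1498]
290 [ 0.474  -0.2358  0.1507]
330 [ 0.4551 -0.2336  0.1505]
ang -6.503228 y@520 -213.36055
ang -6.0648403 y@520 -267.90173
tail [[ 0.4472 -0.233   0.1498]] tcp-line y@520 -241.02472684210682
```

```bash
python3 - <<'E'
from h import *
yaw=np.radians(8.85);ux=np.array([np.cos(yaw),np.sin(yaw),0])
m=np.array([.5575,.1286,0]);p=m-.148*ux
r.reach(list(p+[0,0,.18]),q(yaw));st('a')
r.move_straight(list(p+[0,0,.0778]),speed=.12);st('b')
shot('w6')
E
```

```text
a 15.77 [0.4119 0.1052 0.18  ] [-0.1 -0.8 -1. ] 0.0545 52.8
b 16.77 [0.4118 0.1057 0.0782] [-0.1  0.8 -2. ] 0.0549 52.9
```

View pics/w6.png

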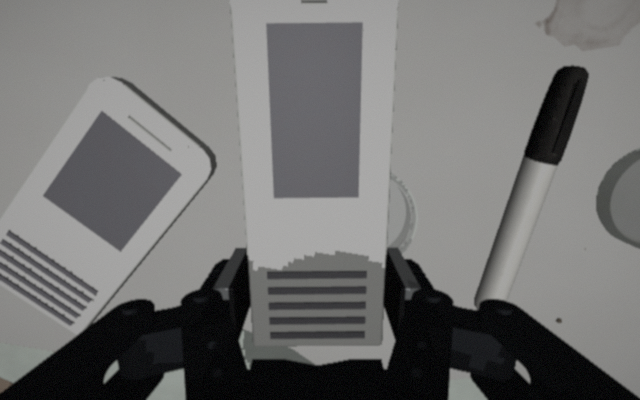

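This view shows only the held cassette; the pocket is out of frame. I'll compare the two in the fixed top and scene views.

```bash
python3 - <<'E'
from h import *
a=[]
for n,(u0,v0,w,h) in dict(top=(225,170,135,125),scene=(230,185,120,125)).items():
    im,d=optics.get_image(n);np.savez(n+'2.npz',im=im,d=d)
    a.append(cv2.resize(im[v0:v0+h,u0:u0+w],(w*3,h*3+0),interpolation=cv2.INTER_CUBIC))
cv2.imwrite('pics/c2.png',np.hstack(a)[:,:,::-1])
E
```

```text
(no output)
```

View pics/c2.png

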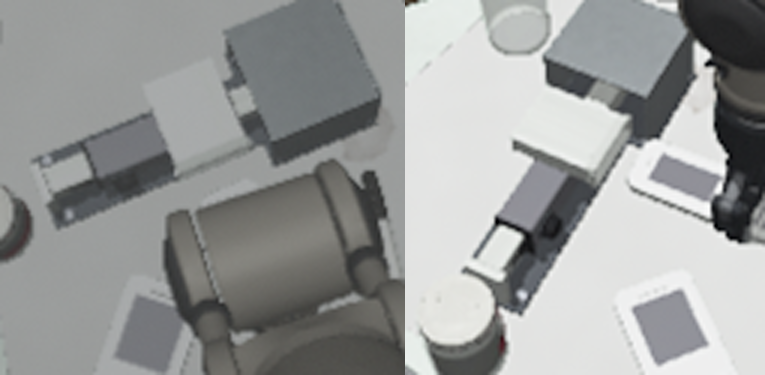

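```bash
python3 - <<'E'
from h import *
yaw=np.radians(8.85);ux=np.array([np.cos(yaw),np.sin(yaw)]);uy=np.array([-ux[1],ux[0]]);m=np.array([557.5,128.6])
f=np.load('top1.npz');P=cloud('top',f['d']);g=cv2.cvtColor(f['im'],cv2.COLOR_RGB2GRAY)
p=P.reshape(-1,3);p=p[abs(p[:,2]-.073)<.004];l=(p[:,:2]*1000-m);X=l@ux;Y=l@uy
k=(X>5)&(X<65)&(abs(Y)<60);print('top depth roof Y',np.percentile(Y[k],[0,2,50,98,100]).round(1),k.sum())
k=(abs(Y)<25)&(X>-40)&(X<110);print('X',np.percentile(X[k],[0,2,98,100]).round(1))
f=np.load('w3.npz');P,c=wcloud(f);p=P.reshape(-1,3);p=p[abs(p[:,2]-.073)<.003];l=(p[:,:2]*1000-m);X=l@ux;Y=l@uy
k=(X>5)&(X<65)&(abs(Y)<60);print('wrist depth roof Y',np.percentile(Y[k],[0,2,98,100]).round(1),'mid',(Y[k].min()+Y[k].max())/2)
f=np.load('scene2.npz');P=cloud('scene',f['d']);p=P.reshape(-1,3);p=p[abs(p[:,2]-.073)<.004];l=(p[:,:2]*1000-m);X=l@ux;Y=l@uy
k=(X>5)&(X<65)&(abs(Y)<60);print('scene roof Y',np.percentile(Y[k],[0,2,98,100]).round(1))
p=P.reshape(-1,3);p=p[(p[:,2]>.055)&(p[:,2]<.08)];l=(p[:,:2]*1000-m);X=l@ux;Y=l@uy
k=(X>-85)&(X<-25)&(abs(Y)<50);print('scene slab Y',np.percentile(Y[k],[0,2,98,100]).round(1),'X max',X[k].max().round(1),'zmed',np.median(p[k][:,2]),k.sum())
E
```

```text
top depth roof Y [-32.9 -32.5 -22.3 -11.2  -9.6] 160
X [-11.7  -8.3  76.8  77.7]
wrist depth roof Y [-34.6 -32.7  32.5  33.3] mid -0.6773311355350202
scene roof Y [-33.1 -30.3  35.6  37.1]
scene slab Y [-25.  -23.1  31.5  32.7] X max -36.8 zmed 0.06796614848805543 334
```

Both the wrist and scene views put the pocket about 0.7-1.5 mm to -y of the cassette line. I'll shift the line by -0.8 mm and insert with a force guard.

```bash
python3 - <<'E'
from h import *
yaw=np.radians(8.85);ux=np.array([np.cos(yaw),np.sin(yaw),0]);uy=np.array([-ux[1],ux[0],0])
m=np.array([.5575,.1286,.0778])-.0008*uy
def go(s,v,F):
    b=r.move_straight(list(m+(s-.113)*ux),speed=v,max_force=F);e=st(f'{s} {b}');x=e-m;print('   nose',round(x@ux*1000+113,1),'lat',round(x@uy*1000,1));return b
go(-.02,.06,10)
if not go(.02,.04,12):
    if not go(.065,.05,14): go(.081,.03,15)
E
```

```text
-0.02 False 17.32 [0.4266 0.1074 0.0778] [-0.2  0.2 -1. ] 0.0546 52.9
   nose -19.6 lat -0.0
0.02 False 18.47 [0.4654 0.1135 0.0778] [ 0.   0.2 -2.4] 0.0544 52.9
   nose 19.7 lat 0.0
0.065 False 19.52 [0.5098 0.1204 0.0777] [-0.2  0.1 -2.6] 0.0546 52.9
   nose 64.6 lat 0.0
0.081 True 20.0 [0.5204 0.1222 0.0764] [0.3 0.2 1.1] 0.0545 53.4
   nose 75.4 lat 0.2
```

```bash
python3 - <<'E'
from h import *
yaw=np.radians(8.85);ux=np.array([np.cos(yaw),np.sin(yaw),0]);uy=np.array([-ux[1],ux[0],0])
m=np.array([.5575,.1286,.0778])-.0008*uy
b=r.move_straight(list(m+(.083-.113)*ux),speed=.02,max_force=18);e=st(f'push {b}');print((e-m)@ux*1000+113)
command_gripper(.064);e=st('open');r.hold(.2)
e=st('held');b=r.move_straight(list(e-.0*ux+[0,0,.06]),speed=.1,max_force=6);e=st(f'up {b}')
b=r.move_straight(list(e+[0,0,.1]),speed=.2);st('up2')
shot('w7');
f=np.load('w7.npz');P,c=wcloud(f)
p=P.reshape(-1,3);l=(p-m)*1000;X=l@ux;Y=l@uy
k=(abs(Y)<24)&(X>-90)&(X<-20)&(p[:,2]>.05)&(p[:,2]<.085);print('tail X',np.percentile(X[k],[0,1]).round(1),'z tail/near mouth',np.median(p[k&(X<-55)][:,2]),np.median(p[k&(X>-35)][:,2]))
im=f['im'];cv2.imwrite('pics/w7.png',im[:,:,::-1])
E
```

```text
push True 20.37 [0.5208 0.1223 0.0761] [-2.6 -0.6  4.7] 0.0544 53.9
75.74197626001947
open 20.62 [0.5202 0.1224 0.0754] [-0.1 -0.2  0.4] 0.064 0.0
held 20.82 [0.5201 0.1223 0.0754] [-0.  -0.3 -0.2] 0.0642 0.0
up False 21.57 [0.5198 0.1223 0.135 ] [-0.4 -0.1  0.1] 0.0638 0.0
up2 22.23 [0.5191 0.1222 0.2337] [ 0.1  0.2 -0.3] 0.0642 0.0
tail X [-69.8 -68.4] z tail/near mouth 0.06743391386839959 0.06718703208404637
```

View pics/w7.png

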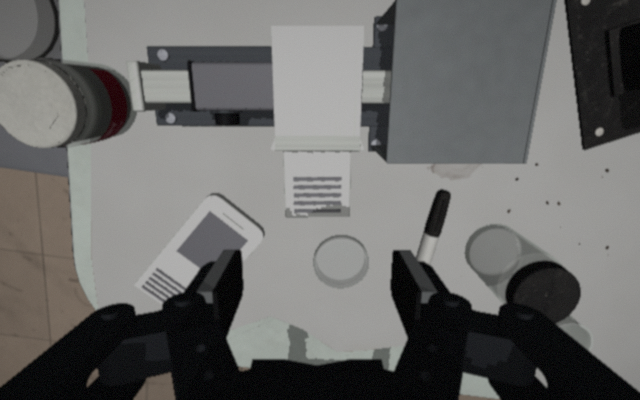

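The cassette is home. Its tail sits 69-70 mm out of the mouth, flat and centred at rows 152-216. The button is out at (230,118), and the other items haven't moved.

```bash
python3 -c "
from h import *
r.hold(.3);print(r.finish_job())"
```

```text
the job is handed in; nothing more can be done
None
```

The carriage is locked in the next hole with its button out, the narrower cassette is fully home in the pocket and released, and the job was handed in at about 22.6 s of the 58 s allowed.

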